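# Gauge a cabinet light rail against a fence flip stop

### The job

Flip the stop on the saw bench's fence fully down, then slide the long L-shaped light rail along the fence, flush against it and flat on the bed, until its end rests lightly against the tip of the stop's adjusting screw, and hold it there for a moment without forcing it. Let go and flip the stop back up out of the saw's way, leaving the rail exactly where it was gauged. Leave the other things on the counter alone.

Things in the scene. Friction and masses are not known exactly. Their poses are not given: they have to be found in the camera images.
- saw_bench: hand-saw bench fixed to the counter: plywood bed, top 30 mm above the counter, with an aluminium fence (24 mm thick, top 70 mm above the counter) along it. Origin on the counter below the fence's face; z up, y along the fence (left as the robot sees it). The fence's face is the plane x = 0 and looks to -x, over the bed, to the robot. The bed spans x -125 to +50, y -300 to +300 mm
- saw_cut (a point): middle of the saw cut in the bed, 140 mm right of the bench's middle, on the fence's face at bed height. Beside it stand black saw guide posts up to 105 mm above the counter, within 20 mm of the cut along the fence: a pair 115 mm in front of the fence's face (107 to 123) and a pair behind the fence (30 to 46)
- flip_stop: steel carriage of the flip stop, 30 x 50 mm, 32 mm tall, clamped on the fence's top (does not slide), a clamp knob behind it. Origin on the fence's top, 12 mm behind its face; axes parallel to saw_bench. It carries the aluminium arm, 24 mm wide (along y), hinged on a pin along y
- stop_hinge (a point): middle of the hinge pin of the flip stop, 22 mm above the fence's top, 92 mm above the counter. With the arm down, measured from here: a level bar 8 mm thick reaches 70 mm forward (-x) over the bed; at its front end a tongue (16 mm thick, 54 to 70 mm forward, 24 mm wide) hangs down to 4 mm above the bed and a thumb tab rises
- flip_arm (a joint): hinge angle of the stop's arm, rad: 0 = fully down, grows as the arm is flipped up and back; starts up, at 1.2 to 1.7; ends at 1.75 (leaning back). The hinge is stiff (about 0.14 N m, so 2 to 4 N at the tab) and the arm stays where it is left. In the world, the arm turns about the bench's +y axis
- tab_top (a point): middle of the top edge of the arm's thumb tab, a plate 6 mm thick, 24 mm wide along y, rising 46 mm above the bar. Arm down: this point is 67 mm in front of (-x) the hinge and 50 mm above it. Pushed towards the fence the arm flips up, pushed from behind it flips down
- screw_hole (a point): where the adjusting screw leaves the right (-y) face of the tongue. Arm down: 62 mm in front of the hinge, 40 mm below it (22 mm above the bed). The screw, 10 mm across, runs along y; its flat tip (the rules' gauge_tip) stands 4 to 16 mm out: this differs each time, is not measured and must be felt. Flipping does not move the tip along the fence. Its head ends up to 38 mm left of the arm's middle
- light_rail: oak moulding of L section lying loose on the bed, right of the stop: 300 long, 65 wide, 45 mm high, 0.17 to 0.34 kg. Origin: centre of its underside; y along it, z up. Flange 12 mm thick, x -32.5 to +32.5; its +x edge goes to the fence. Upright 20 mm thick, x -32.5 to -12.5, along the robot-side edge; its left (+y) end meets the screw's tip
- rail_grip (a point): on the top of the light rail's upright, mid-thickness, 60 mm left of the rail's middle, 45 mm above its underside (75 mm above the counter); the upright can be pinched here from above, fingers closing across its 20 mm. With the rail flush this point is 55 mm in front of the fence's face
- rail_left_corner (a point): left end of the light rail's flange edge (x +32.5, y +150, z 6 mm from its origin)
- rail_right_corner (a point): right end of the light rail's flange edge (x +32.5, y -150, z 6 mm from its origin)
- try_square: bystander: small try square, steel blade and wooden stock, lying on the counter on the robot's side; origin below the middle of the blade
- offcut: bystander: 70 mm offcut of the same L moulding, lying on the bed left of the stop; origin at the centre of its underside
- pull_saw: bystander: pull saw, 470 mm long, lying behind the bench
- tape_measure: bystander: tape measure, 65 x 38 x 62 mm
- mug: bystander: white mug, 82 mm wide, 92 mm high
- wood_glue: bystander: bottle of glue, 60 mm wide, 170 mm high
- filler_strip: bystander: flat oak strip 60 x 340 x 18 mm lying on the counter to the right; not the light rail

How it is judged:
By the outcome, as a careful person would: the job done as asked, in the order asked, and still so for the second after the job is handed in, with the robot touching nothing.
It also fails if it takes over 72 s, if anything falls off the work surface, if the arm or the gripper's body presses on something with over 40 N, if the wrist force passes 120 N, or if a joint passes its speed limit or range.

### The arm

A 7-joint arm with a two-finger parallel gripper is mounted at the origin on the work surface. World frame = base frame: x ahead of the robot, y to its left, z up, the work surface at z = 0. Lengths are in m, angles in rad, forces in N, time in s.
With the tool pointing down it reaches from about 0.4 to 0.875 m from the base axis. Payload 19.3 kg.
Tool frame: the origin (TCP) lies midway between the tips of the shut fingers; the grasp point (between the pads) lies 19 mm behind it; z points along the fingers, y is the line along which they close (so a half turn about z gives the same grasp; the last joint's range is limited). The gripper opens to 85 mm and grips with 20 to 120 N. Pads are 22 mm wide; open, the fingers measure 114 mm over their backs; the gripper's body (76 mm by 85 mm) begins 54 mm behind the grasp point. The pads swing forward as they close: fully open they stand 13 mm farther back than shut.
Start: joints at [-1.349, 0.521, -0.036, 1.599, 0.021, 1.021, -0.113], TCP at [0.18, 0.599, 0.231] pointing down, gripper open.
Joint ranges: [-2.91, 2.91], [-0.3, 2.13], [-1.5, 1.42], [0.17, 2.43], [-1.26, 4.41], [0.16, 1.93], [-2.52, 2.52]. Speed limits (rad/s): [1.89, 1.89, 2.39, 2.39, 3.01, 3.01, 3.01].

### API

Orientations are given as [roll, pitch, yaw] about the fixed x, y, z axes, in that order (R = Rz(yaw) Ry(pitch) Rx(roll)).
In Python, from workcell import telemetry, grab_frame, calibration, bot, outline_of, landmark_of gives the robot as it stands. The module is installed in compiled form; this text tells all that it offers.
- The arm moves only by the shell command python3 -m inch 'ROWS' [FORCE]. ROWS is JSON, a list of rows, each a list of 7 numbers: the shift along the tool's x, y, z in m, then the turn, a rotation vector about the tool's x, y, z in rad, then the closure, from 0 (fully open) to 1 (shut). A call has 1 to 5 rows; each row shifts and turns the commanded pose from where the row before left it, along the tool's axes as they then stand; what a row does not reach is not made up. A row lasts 1/10 s, in which the tool goes at most 50 mm and 8.59 degrees, less where a joint would pass 70% of its speed; a pose out of reach is approached as far as the arm can. A call is refused whole if a number of a shift passes 0.05 or a number of a turn 0.15, either way. A call with a gripper value outside its range is refused whole. The fingers move at their own pace and stop on an object; FORCE is the grip in N (left out, the last holds). Time passes only in rows, so rows that do not move let the fingers close. It gives the time, the measured TCP pose, the force, the opening and the grip force at its end, in the units of the state.
- telemetry.observe(): the state, without advancing time (a new reading comes with each control period).
- grab_frame(name): name is "side" or "top"; returns the picture (420x560x3 uint8, red, green, blue); there is no depth.
- calibration(name): a dict with "fovy" (degrees; the focal length in pixels is half the picture's height over the tangent of half this angle, whatever the lens; pixels are square), "cx", "cy" (the principal point, pixels), "pose" (4x4, takes a point from camera to world coordinates). Camera axes: x right, y down, z forward; pixel columns grow to the right and rows downward; lengths in m; the calibration is good to about 2 mm. A picture is of the moment at which its call begins. calibration takes no time and is no camera call.
- bot.job_done(): hands the job in; it is judged then, once.
Trained networks look in the newest picture that a camera, given by its name, has taken for a name from the list of things; names that differ only in an ending like _2 or _b are one class to them, and where a whole thing is asked for, a point or a joint stands for the part that bears it (a point fixed in the world has none). Each returns a list of dicts, best first, with "score" (0 to 1); they miss things now and then, are a little off and sometimes report something else, mostly with a low value. They report only what shows in the picture. A call takes as long as a camera call.
- outline_of(label, camera): "region" (420x560 bool, what is visible of it) and "rect" ([left, top, right, bottom] in pixels, round what is visible of it).
- landmark_of(label, camera): "xy" ([column, row] in pixels: a listed point, or the origin of a listed thing).
The state is a dict: "clock": time; "qpos": joint angles; "qd": joint speeds; "joint_efforts": joint torques, N m; "position": TCP position; "tool_rot": TCP orientation; "force": force on the tool from outside, world axes, zero at the start; "moment": the same for the moment, N m; "grip_width": finger opening in m; "finger_force": force on a finger pad.
Only numpy, scipy, OpenCV 4.12 (cv2) and the standard library are available. Lean on these libraries where they do the work, as an engineer would, in place of code of your own. Each camera call takes 0.05 s, during which the arm holds its last target. There are 200 camera calls.

## Working session

There is one attempt and no reset: what is moved stays moved. The work goes in short steps, Python scripts to look and compute and a shell command to move; the robot and the scene stay as the last step left them, time stands still between calls to the robot, and variables do not carry over. Pictures are saved under pics/ and viewed, at most 12 in all, crops included, and the job is handed in when it is done.

```bash
mkdir -p pics
cat > h.py <<'E'
import numpy as np, cv2
from workcell import telemetry, grab_frame, calibration, bot, outline_of, landmark_of
from scipy.spatial.transform import Rotation as R
def proj(c,P):
    k=calibration(c); T=np.linalg.inv(np.array(k["pose"])); f=210/np.tan(np.radians(k["fovy"])/2)
    p=T[:3,:3]@np.array(P,float)+T[:3,3]; return np.array([k["cx"]+f*p[0]/p[2],k["cy"]+f*p[1]/p[2]])
def ray(c,xy):
    k=calibration(c); T=np.array(k["pose"]); f=210/np.tan(np.radians(k["fovy"])/2)
    d=T[:3,:3]@np.array([(xy[0]-k["cx"])/f,(xy[1]-k["cy"])/f,1]); return T[:3,3],d
def atz(c,xy,z):
    o,d=ray(c,xy); return o+d*(z-o[2])/d[2]
def save(c,n):
    im=grab_frame(c); cv2.imwrite(f"pics/{n}.png",im[:,:,::-1]); return im
def st():
    s=telemetry.observe(); print({k:np.round(s[k],4).tolist() for k in("clock","position","tool_rot","force","grip_width","qpos")})
    return s
E
python3 - <<'E'
from h import *
a=save("top","t0");b=save("side","s0")
cv2.imwrite("pics/both.png",np.hstack([a,b])[:,:,::-1][:, :])
st()
for c in("top","side"):
    k=calibration(c);print(c,k["fovy"],k["cx"],k["cy"],np.round(k["pose"],3).tolist())
Z={"saw_bench":0,"saw_cut":.03,"flip_stop":.07,"stop_hinge":.092,"tab_top":None,"light_rail":.03,"rail_grip":.075,"rail_left_corner":.036,"rail_right_corner":.036,"try_square":0,"offcut":.03,"wood_glue":0,"mug":0,"tape_measure":0,"filler_strip":0,"pull_saw":0}
for n,z in Z.items():
    for c in("top","side"):
        for r in landmark_of(n,c)[:2]:
            print(n,c,round(r["score"],2),np.round(r["xy"],1),np.round(atz(c,r["xy"],z),4) if z is not None else "")
E
```

```text
{'clock': 0.1, 'position': [0.1797, 0.5983, 0.2308], 'tool_rot': [-3.1406, 0.0001, 2.8498], 'force': [-0.2159, 0.1629, 0.8789], 'grip_width': 0.0855, 'qpos': [-1.3492, 0.522, -0.0363, 1.5999, 0.0212, 1.0211, -0.1128]}
top 53.74796965878812 275.7935774766328 204.2660365407184 [[-0.014, -0.995, 0.1, 0.398], [-1.0, 0.016, 0.011, -0.021], [-0.013, -0.1, -0.995, 1.401], [0.0, 0.0, 0.0, 1.0]]
side 45.79588015117323 276.12987247949786 213.40182867228108 [[0.911, -0.294, 0.288, 0.076], [-0.411, -0.68, 0.607, -0.962], [0.017, -0.672, -0.74, 1.283], [0.0, 0.0, 0.0, 1.0]]
saw_bench top 0.74 [300.6 189.6] [ 0.5883 -0.0899  0.    ]
saw_bench side 0.65 [301.1 249.9] [ 0.5841 -0.0888 -0.    ]
saw_bench side 0.59 [294.2 240.5] [ 0.5805 -0.0441  0.    ]
saw_cut top 0.84 [337.3 188. ] [ 0.5876 -0.2107  0.03  ]
saw_cut side 0.79 [316.8 272.8] [ 0.5771 -0.2086  0.03  ]
saw_cut side 0.48 [200.9 152.2] [0.4298 0.4678 0.03  ]
flip_stop top 0.95 [268.2 181. ] [0.6087 0.0182 0.07  ]
flip_stop top 0.58 [339.  205.3] [ 0.5258 -0.209   0.07  ]
flip_stop side 0.77 [297.1 212. ] [0.6145 0.0114 0.07  ]
stop_hinge 
[... 1517 characters left out ...]
op 0.51 [286.  136.6] [ 0.7738 -0.0433  0.    ]
mug side 0.89 [200.5 154.5] [0.4326 0.4897 0.    ]
tape_measure top 0.58 [405.4 166.4] [ 0.6624 -0.4492  0.    ]
tape_measure top 0.55 [271.9 191.9] [0.582  0.0081 0.    ]
tape_measure side 0.61 [373.8 336.6] [ 0.6361 -0.4534  0.    ]
filler_strip top 0.55 [420.7 259.4] [ 0.3468 -0.4857  0.    ]
filler_strip side 0.82 [289.8 386.6] [ 0.3537 -0.4888  0.    ]
filler_strip side 0.6 [367.9 370.3] [ 0.5675 -0.5337  0.    ]
pull_saw top 0.86 [284.1 138.6] [ 0.7668 -0.0366  0.    ]
pull_saw top 0.67 [130.7 232.3] [0.4517 0.4888 0.    ]
pull_saw side 0.75 [285.2 386.5] [ 0.3427 -0.4836  0.    ]
pull_saw side 0.66 [340.3 225.4] [ 0.7542 -0.0471  0.    ]
```

View pics/t0.png

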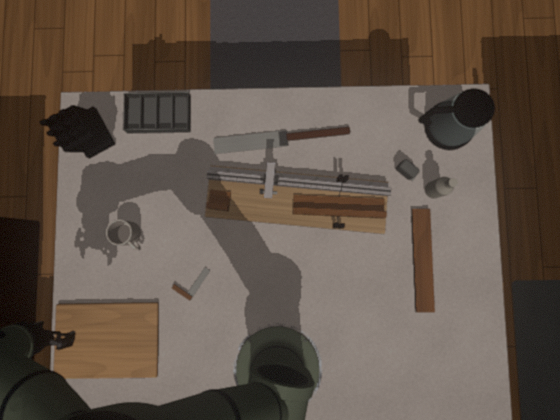

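View pics/s0.png

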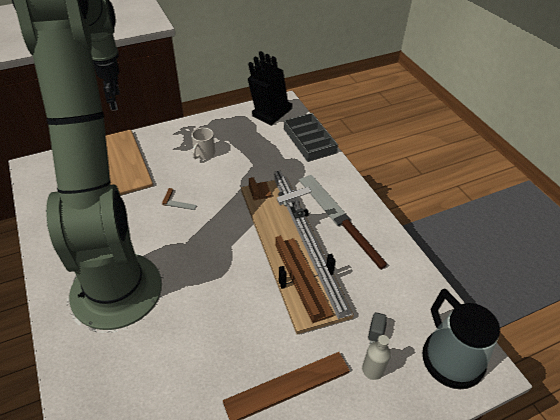

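Run:
```python
import cv2,numpy as np
a=cv2.imread("pics/t0.png")[125:240,195:395]; b=cv2.imread("pics/s0.png")[165:340,235:365]
a=cv2.resize(a,None,fx=4,fy=4,interpolation=cv2.INTER_CUBIC)
cv2.imwrite("pics/ca.png",cv2.convertScaleAbs(a,alpha=1.4))
b=cv2.resize(b,None,fx=3.4,fy=3.4,interpolation=cv2.INTER_CUBIC)
cv2.imwrite("pics/cb.png",cv2.convertScaleAbs(b,alpha=1.4))
```

```text
(no output)
```

View pics/ca.png

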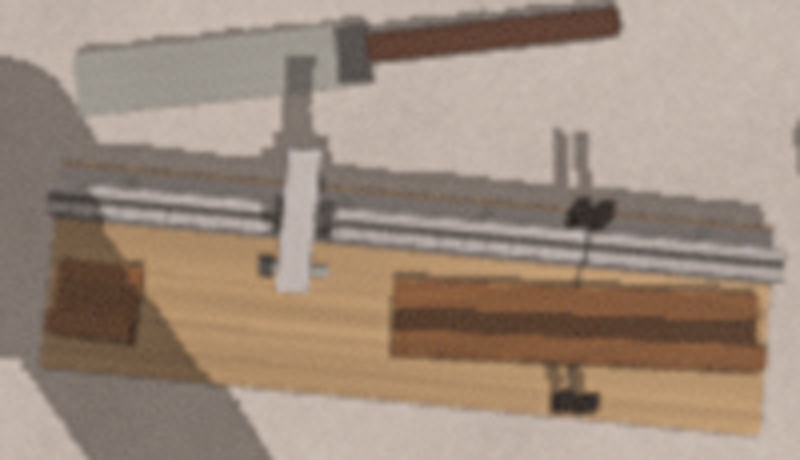

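View pics/cb.png

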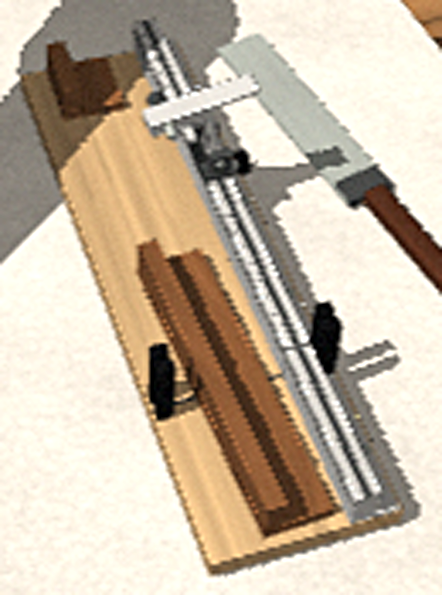

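Run:
```python
from h import *
from scipy.optimize import least_squares
A=lambda u,v:(195+u/4,125+v/4)
B=lambda u,v:(235+u/3.4,165+v/3.4)
L=[("top",A(40,370),(-.125,.3,.03)),("top",A(757,436),(-.125,-.3,.03)),("side",B(208,558),(-.125,-.3,.03)),("side",B(22,77),(-.125,.3,.03)),
("top",(300.6,189.6),(0,0,0)),("top",(337.3,188.),(0,-.14,.03)),("side",(316.8,272.8),(0,-.14,.03))]
E=[("top",A(100,219)),("top",A(300,237)),("top",A(500,255)),("top",A(770,281))] # fence front top edge
W=lambda p,q:np.append([p[0]+np.cos(p[2])*q[0]-np.sin(p[2])*q[1],p[1]+np.sin(p[2])*q[0]+np.cos(p[2])*q[1]],q[2])
def f(p):
    r=[proj(c,W(p,q))-np.array(u) for c,u,q in L]
    r=list(np.concatenate(r))
    for c,u in E:
        P=atz(c,u,.07); d=P[:2]-p[:2]; r.append(500*(np.cos(p[2])*d[0]+np.sin(p[2])*d[1]))
    return np.array(r)
s=least_squares(f,[.585,-.07,-.06],loss="soft_l1"); p=s.x; print(p,np.round(f(p),1))
def inb(P): d=P[:2]-p[:2]; c,n=np.cos(p[2]),np.sin(p[2]); return np.round([c*d[0]+n*d[1],-n*d[0]+c*d[1]],4)
for n,c,xy,z in[("rl","top",(292,193.2),.036),("rl","side",(295.5,241),.036),("rr","top",(382.9,195.9),.036),("rr","side",(334.4,312.2),.036),("grip","top",(321.8,212.1),.075),("grip","side",(287.9,257.4),.075),("stop","top",(268.2,181),.07),("stop","side",(297.1,212),.07),("hinge","top",(271.4,177),.092),("hinge","side",(295.2,206.8),.092),("tonguemid","top",A(293,290),.15),("screwtip","top",A(327,270),.15),("armtop end","top",A(305,150),.165)]: 
    print(n,c,inb(atz(c,xy,z)))
# flip angle, using tab_top in both views, and stop y
def g(v):
    y,th=v; r=[]
    for c,xy in(("top",(269.6,162.9)),("side",(308.1,191.8))):
        a,b=-.067,.05
        r.append(proj(c,W(p,(.012+a*np.cos(th)+b*np.sin(th),y,.092-a*np.sin(th)+b*np.cos(th))))-xy)
    return np.concatenate(r)
s=least_squares(g,[.09,1.4]);print(s.x,g(s.x))
```

```text
[ 0.58886951 -0.07576598 -0.10732648] [-1.5 -0.2  0.1 -0.  -0.2  1.3 -2.  -1.  -4.1 -0.1  1.4  4.1  0.   1.9
 -0.2 -0.2 -0.2 -0.8]
rl top [-0.0187  0.0145]
rl side [-0.0197  0.0003]
rr top [-0.0003 -0.2855]
rr side [-0.0013 -0.2814]
grip top [-0.0759 -0.0854]
grip side [-0.0757 -0.0826]
stop top [0.0097 0.0955]
stop side [0.0161 0.0894]
hinge top [0.0201 0.0855]
hinge side [0.0101 0.0944]
tonguemid top [-0.0531  0.0869]
screwtip top [-0.0355  0.0626]
armtop end top [0.0523 0.0873]
[0.08810421 1.39669126] [ 1.28907491  0.31757271  0.54664931 -2.32029645]
```

```bash
python3 -m inch '[[0,0,0,0,0,0.139,1],[0,0,0,0,0,0.139,1],[0,0,0,0,0,0.139,1],[0,0,0,0,0,0.139,1],[0,0,0,0,0,0.139,1]]' 40; python3 -m inch '[[0,0,0,0,0,0.139,1],[0,0,0,0,0,0.139,1],[0,0,0,0,0,0.139,1],[0,0,0,0,0,0.139,1],[0,0,0,0,0,0.139,1]]'
python3 -m inch '[[-0.0336,0.0356,0,0,0,0,1],[-0.0336,0.0356,0,0,0,0,1],[-0.0336,0.0356,0,0,0,0,1],[-0.0336,0.0356,0,0,0,0,1],[-0.0336,0.0356,0,0,0,0,1]]'
python3 -m inch '[[-0.0336,0.0356,0,0,0,0,1],[-0.0336,0.0356,0,0,0,0,1],[-0.0336,0.0356,0,0,0,0,1],[-0.0336,0.0356,0,0,0,0,1],[-0.0336,0.0356,0,0,0,0,1]]'
python3 -m inch '[[-0.0336,0.0356,0,0,0,0,1],[-0.0336,0.0356,0,0,0,0,1],[-0.0336,0.0356,0,0,0,0,1],[-0.0336,0.0356,0,0,0,0,1],[-0.0336,0.0356,0,0,0,0,1]]'
python3 -m inch '[[-0.0336,0.0356,0,0,0,0,1],[0,0,0,0,0,0,1],[0,0,0,0,0,0,1]]'
cat >> h.py <<'E'
PB=np.array([.5889,-.0758,-.107])
def bench():
    s=st(); d=np.array(s["position"])[:2]-PB[:2]; c,n=np.cos(PB[2]),np.sin(PB[2]); F=s["force"];M=s["moment"]
    print("bench xyz",np.round([c*d[0]+n*d[1],-n*d[0]+c*d[1],s["position"][2]],4),"F bench",np.round([c*F[0]+n*F[1],-n*F[0]+c*F[1],F[2]],2),"M",np.round(M,2))
E
python3 -c "from h import *;bench()"
```

```text
clock: 2.2
position: [0.1798, 0.5986, 0.2313]
tool_rot: [3.142, -0.0, 2.149]
force: [0.5, -0.6, -0.2]
grip_width: 0.0124
finger_force: 0.0
clock: 2.7
position: [0.1798, 0.5986, 0.2313]
tool_rot: [-3.142, -0.0, 1.454]
force: [-0.3, 0.6, 0.1]
grip_width: 0.0004
finger_force: 0.0
clock: 3.2
position: [0.339, 0.4103, 0.2315]
tool_rot: [3.141, -0.001, 1.46]
force: [1.3, 0.7, -0.2]
grip_width: 0.0002
finger_force: 0.0
clock: 3.7
position: [0.4974, 0.2236, 0.2315]
tool_rot: [3.141, -0.0, 1.46]
force: [1.0, 1.6, -0.1]
grip_width: -0.0002
finger_force: 0.0
clock: 4.2
position: [0.6557, 0.0369, 0.2314]
tool_rot: [3.142, -0.0, 1.46]
force: [0.8, 0.6, -0.0]
grip_width: -0.0002
finger_force: 0.0
clock: 4.5
position: [0.6865, -0.0001, 0.2307]
tool_rot: [-3.141, 0.0, 1.458]
force: [-1.2, 0.2, 0.1]
grip_width: 0.0
finger_force: 0.0
{'clock': 4.5, 'position': [0.6865, -0.0001, 0.2307], 'tool_rot': [-3.141, 0.0004, 1.4578], 'force': [-1.1793, 0.2254, 0.1012], 'grip_width': 0.0, 'qpos': [-0.3269, 0.6592, 0.4054, 1.4348, -0.2735, 1.1041, 0.013]}
bench xyz [0.0889 0.0857 0.2307] F bench [-1.2  0.1  0.1] M [0.04 0.08 0.02]
```

```bash
python3 -m inch '[[0.002,0,0.035,0,0,0,1],[0,0,0.035,0,0,0,1],[0,0,0.035,0,0,0,1],[0,0,0,0,0,0,1]]'
python3 -m inch '[[0,-0.012,0,0,0,0,1],[0,-0.012,0,0,0,0,1],[0,-0.012,0,0,0,0,1],[0,-0.012,0,0,0,0,1]]'
python3 -m inch '[[0,-0.012,0,0,0,0,1],[0,-0.012,0,0,0,0,1],[0,-0.012,0,0,0,0,1]]'
python3 -c "
from h import *;bench();save('side','s1');a=cv2.imread('pics/s1.png')[120:300,220:400];cv2.imwrite('pics/s1c.png',cv2.resize(a,None,fx=3,fy=3))"
```

```text
clock: 4.9
position: [0.6838, 0.005, 0.1223]
tool_rot: [-3.135, 0.0, 1.462]
force: [-1.2, -0.1, -1.0]
grip_width: -0.0
finger_force: 0.0
clock: 5.3
position: [0.6447, 0.0088, 0.1339]
tool_rot: [3.126, -0.003, 1.46]
force: [9.6, -2.5, 63.7]
grip_width: 0.0002
finger_force: 30.0
clock: 5.6
position: [0.6046, 0.0132, 0.1306]
tool_rot: [3.136, -0.002, 1.46]
force: [1.3, -0.9, -0.5]
grip_width: 0.0001
finger_force: 0.5
{'clock': 5.6, 'position': [0.6046, 0.0132, 0.1306], 'tool_rot': [3.1358, -0.0021, 1.4604], 'force': [1.2513, -0.899, -0.5269], 'grip_width': 0.0001, 'qpos': [-0.3672, 0.6405, 0.366, 1.7621, -0.3075, 0.7893, 0.0393]}
bench xyz [0.0061 0.0902 0.1306] F bench [ 1.34 -0.76 -0.53] M [-0.03 -0.2  -0.01]
```

View pics/s1c.png

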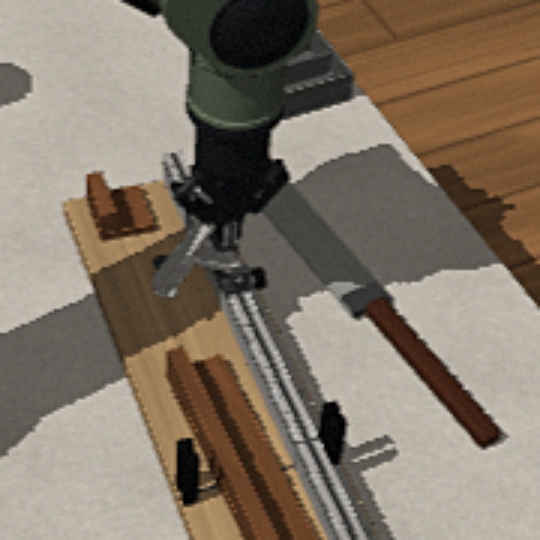

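```bash
python3 -m inch '[[0,-0.008,0,0,0,0,1],[0,-0.008,0,0,0,0,1]]'
python3 -m inch '[[0,-0.006,0,0,0,0,1],[0,-0.006,0,0,0,0,1]]';python3 -c "from h import *;bench()"
```

```text
clock: 5.85
position: [0.5873, 0.0148, 0.1272]
tool_rot: [3.14, -0.0, 1.46]
force: [2.9, 0.7, -1.1]
grip_width: -0.0
finger_force: 1.1
clock: 6.05
position: [0.575, 0.0157, 0.1263]
tool_rot: [3.141, 0.0, 1.46]
force: [3.4, 0.0, -1.8]
grip_width: -0.0004
finger_force: 1.6
{'clock': 6.05, 'position': [0.575, 0.0157, 0.1263], 'tool_rot': [3.1414, 0.0001, 1.4599], 'force': [3.3581, 0.0104, -1.85], 'grip_width': -0.0004, 'qpos': [-0.3857, 0.6089, 0.3658, 1.8396, -0.3053, 0.7481, 0.0349]}
bench xyz [-0.0236  0.0895  0.1263] F bench [ 3.34  0.37 -1.85] M [-0.04 -0.67  0.04]
```

```bash
for i in 1; do python3 -m inch '[[0,-0.005,0,0,0,0,1],[0,0,0,0,0,0,1]]';python3 -m inch '[[0,-0.004,0,0,0,0,1],[0,0,0,0,0,0,1]]';python3 -m inch '[[0,-0.003,0,0,0,0,1],[0,0,0,0,0,0,1]]'; python3 -m inch '[[0,-0.002,0,0,0,0,1],[0,0,0,0,0,0,1]]'; done | grep -E "pos|force: \["
```

```text
position: [0.5696, 0.0162, 0.1262]
force: [-0.7, -0.1, -0.3]
position: [0.5662, 0.0165, 0.1263]
force: [2.4, -0.8, -1.6]
position: [0.5642, 0.0168, 0.1264]
force: [8.3, -0.7, -5.3]
position: [0.5632, 0.0168, 0.1265]
force: [15.1, -2.4, -11.9]
```

```bash
(python3 -m inch '[[0,0.01,0,0,0,0,1],[0,0,-0.04,0,0,0,1],[0,0,-0.04,0,0,0,0.4],[-0.043,-0.013,0,0,0,0,0.4],[-0.043,-0.013,0,0,0,0,0.4]]'
python3 -m inch '[[-0.043,-0.013,0,0,0,0,0.4],[-0.043,-0.013,0,0,0,0,0.4],[0,0,0,0,0,-0.064,0.4],[0,0,0,0,0,0,0.4]]') | tail -6;  python3 - <<'E'
from h import *
bench();save("side","s2");save("top","t2")
for n in("rail_grip","rail_left_corner","rail_right_corner","screw_hole","tab_top","stop_hinge"):
  for c in("top","side"):
    for r in landmark_of(n,c)[:1]:
      z={"rail_grip":.075,"screw_hole":.052,"tab_top":.142,"stop_hinge":.092}.get(n,.036)
      d=atz(c,r["xy"],z)[:2]-PB[:2];k,s=np.cos(PB[2]),np.sin(PB[2])
      print(n,c,round(r["score"],2),np.round([k*d[0]+s*d[1],-s*d[0]+k*d[1]],4))
a=cv2.imread('pics/s2.png')[140:340,220:400];cv2.imwrite('pics/s2c.png',cv2.resize(a,None,fx=3,fy=3))
E
```

```text
clock: 7.75
position: [0.5001, -0.1501, 0.2064]
tool_rot: [-3.141, -0.0, 1.523]
force: [0.9, 0.4, 0.9]
grip_width: 0.0511
finger_force: 0.0
{'clock': 7.75, 'position': [0.5001, -0.1501, 0.2064], 'tool_rot': [-3.1411, -0.0003, 1.5229], 'force': [0.9274, 0.3996, 0.945], 'grip_width': 0.0511, 'qpos': [-0.145, 0.421, 0.43, 1.9123, -0.2277, 0.8563, 0.3543]}
bench xyz [-0.0803 -0.0834  0.2064] F bench [0.88 0.5  0.95] M [ 0.03  0.01 -0.  ]
rail_grip top 0.65 [-0.077  -0.0874]
rail_grip side 0.62 [-0.0318 -0.0253]
rail_left_corner top 0.95 [-0.0152  0.0089]
rail_left_corner side 0.88 [-0.0177 -0.0133]
rail_right_corner top 0.57 [-0.0093 -0.2871]
rail_right_corner side 0.74 [-0.0063 -0.2819]
screw_hole top 0.79 [-0.0365  0.0749]
tab_top top 0.76 [-0.0536  0.0922]
tab_top side 0.4 [-0.0482 -0.1006]
stop_hinge top 0.68 [0.0141 0.0866]
```

View pics/s2c.png

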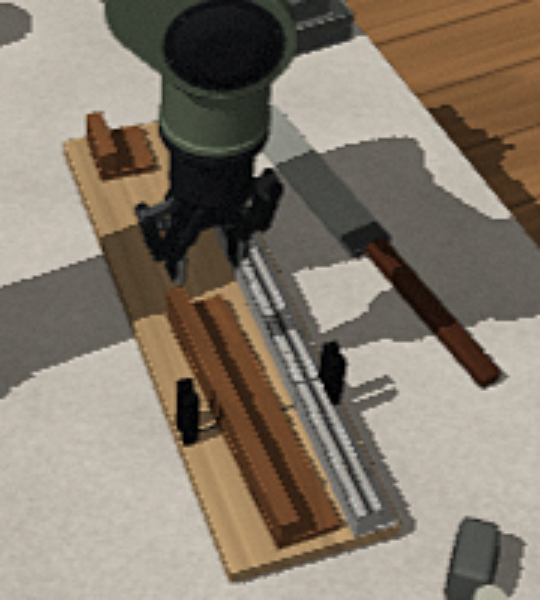

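```bash
(python3 -m inch '[[0,0.004,0.045,0,0,0,0.4],[0,0,0.045,0,0,0,0.4],[0,0,0.04,0,0,0,0.4],[0,0,0,0,0,0,0.4]]'
python3 -m inch '[[0,0,0.012,0,0,0,0.4],[0,0,0.012,0,0,0,0.4],[0,0,0,0,0,0,0.4]]'
python3 -m inch '[[0,0,0,0,0,0,0.5],[0,0,0,0,0,0,0.6],[0,0,0,0,0,0,0.7],[0,0,0,0,0,0,0.75],[0,0,0,0,0,0,0.8]]' 25) ; python3 -c "
from h import *;bench();save('side','s3');save('top','t3')"
```

```text
clock: 8.85
position: [0.502, -0.1488, 0.0726]
tool_rot: [-3.135, -0.001, 1.524]
force: [0.4, 0.3, 0.7]
grip_width: 0.0513
finger_force: 0.0
clock: 9.15
position: [0.5047, -0.1493, 0.0522]
tool_rot: [3.141, -0.0, 1.524]
force: [0.1, 0.1, 0.5]
grip_width: 0.0514
finger_force: 0.0
clock: 9.65
position: [0.505, -0.1494, 0.0528]
tool_rot: [3.141, 0.0, 1.524]
force: [-1.0, 0.8, 7.2]
grip_width: 0.0195
finger_force: 24.8
{'clock': 9.65, 'position': [0.505, -0.1494, 0.0528], 'tool_rot': [3.1406, 0.0, 1.5236], 'force': [-1.0019, 0.8103, 7.1814], 'grip_width': 0.0195, 'qpos': [-0.0398, 0.6648, 0.2967, 1.999, -0.3666, 0.5277, 0.4692]}
bench xyz [-0.0756 -0.0821  0.0528] F bench [-1.08  0.7   7.18] M [ 0.16  0.14 -0.17]
```

```bash
(python3 -m inch '[[0,0,-0.0005,0,0,0.032,0.8],[0,0,0,0,0,0.032,0.8],[0,0.004,0,0,0,0,0.8],[0,0.004,0,0,0,0,0.8],[0,0,0,0,0,0,0.8]]'; python3 -c "from h import *;bench()"
python3 -m inch '[[0,0.003,0,0,0,0,0.8],[0,0.003,0,0,0,0,0.8],[0,0,0,0,0,0,0.8]]';python3 -c "from h import *;bench()"
python3 -m inch '[[0,0.001,0,0,0,0,0.8],[0,0,0,0,0,0,0.8]]';python3 -c "from h import *;bench()"
python3 -m inch '[[0,0.001,0,0,0,0,0.8],[0,0,0,0,0,0,0.8]]';python3 -c "from h import *;bench()" )|grep -E "tool_rot: |bench"
```

```text
tool_rot: [3.141, 0.0, 1.46]
bench xyz [-0.0673 -0.0822  0.0528] F bench [ 1.19 -0.27  0.68] M [ 0.   -0.31 -0.04]
tool_rot: [3.141, 0.0, 1.46]
bench xyz [-0.0616 -0.0822  0.0528] F bench [ 0.52 -0.45  0.66] M [ 0.02 -0.2  -0.04]
tool_rot: [-3.141, -0.0, 1.46]
bench xyz [-0.0613 -0.0822  0.0528] F bench [-3.34  0.06  5.12] M [ 0.13  0.62 -0.11]
tool_rot: [-3.141, -0.0, 1.46]
bench xyz [-0.0602 -0.0823  0.0528] F bench [-2.87  0.5   3.88] M [ 0.15  0.52 -0.13]
```

```bash
(for i in 1; do python3 -m inch '[[0,0.001,0,0,0,0,0.8],[0,0,0,0,0,0,0.8]]';python3 -c "from h import *;bench()"
python3 -m inch '[[0,0.001,0,0,0,0,0.8],[0,0,0,0,0,0,0.8]]';python3 -c "from h import *;bench()"
python3 -m inch '[[0,0.001,0,0,0,0,0.8],[0,0,0,0,0,0,0.8]]';python3 -c "from h import *;bench()"; done )|grep -E "bench"
```

```text
bench xyz [-0.0591 -0.0823  0.0528] F bench [-2.6   0.28  4.47] M [ 0.03  0.47 -0.16]
bench xyz [-0.058  -0.0823  0.0528] F bench [-1.98  0.86  4.79] M [-0.01  0.47 -0.19]
bench xyz [-0.057  -0.0823  0.0528] F bench [-1.96  0.71  4.51] M [ 0.04  0.44 -0.19]
```

```bash
(for i in 1; do python3 -m inch '[[0,0.001,0,0,0,0,0.8],[0,0,0,0,0,0,0.8]]';python3 -c "from h import *;bench()"
python3 -m inch '[[0,0.001,0,0,0,0,0.8],[0,0,0,0,0,0,0.8]]';python3 -c "from h import *;bench()"
python3 -m inch '[[0,0.001,0,0,0,0,0.8],[0,0,0,0,0,0,0.8]]';python3 -c "from h import *;bench()"; done )|grep -E "bench"
```

```text
bench xyz [-0.056  -0.0823  0.0528] F bench [-1.71 -0.2   4.32] M [ 0.08  0.42 -0.13]
bench xyz [-0.055  -0.0822  0.0528] F bench [-2.49  0.38  5.65] M [ 0.04  0.46 -0.17]
bench xyz [-0.054  -0.0823  0.0528] F bench [-1.54 -0.18  3.08] M [ 0.05  0.51 -0.15]
```

```bash
(for i in 1; do python3 -m inch '[[0,0.001,0,0,0,0,0.8],[0,0,0,0,0,0,0.8]]';python3 -c "from h import *;bench()"
python3 -m inch '[[0,0.001,0,0,0,0,0.8],[0,0,0,0,0,0,0.8]]';python3 -c "from h import *;bench()"
python3 -m inch '[[0,0.001,0,0,0,0,0.8],[0,0,0,0,0,0,0.8]]';python3 -c "from h import *;bench();save('top','t4');save('side','s4')
a=cv2.imread('pics/t4.png')[155:245,235:400];cv2.imwrite('pics/t4c.png',cv2.resize(a,None,fx=4.5,fy=4.5))
for n in('rail_left_corner','rail_right_corner'):
  for r in landmark_of(n,'top')[:1]: print('bench',n,r['score'],atz('top',r['xy'],.036),r['xy'])"; done )|grep -E "bench"
```

```text
bench xyz [-0.0536 -0.0824  0.0528] F bench [-8.11 -0.34  9.25] M [-0.03  1.38  0.03]
bench xyz [-0.0535 -0.0825  0.0528] F bench [-12.57  -0.49  14.37] M [0.15 2.55 0.04]
bench xyz [-0.0535 -0.0825  0.0527] F bench [-18.89  -1.55  20.26] M [0.27 3.79 0.05]
bench rail_left_corner 0.73 [ 0.60157609 -0.06652052  0.036     ] [294.0, 184.3]
```

View pics/t4c.png

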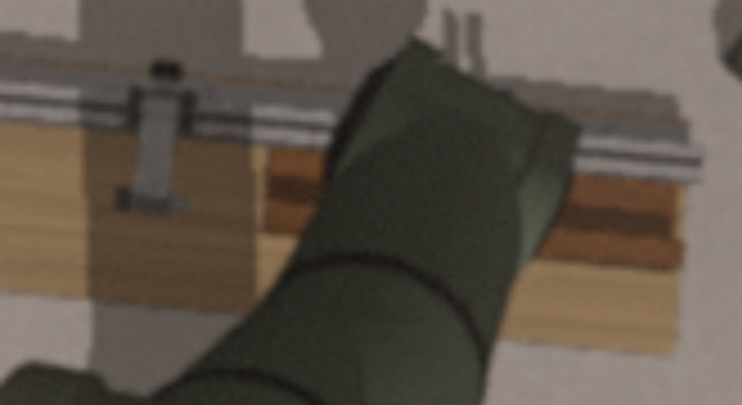

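```bash
(python3 -m inch '[[0,-0.002,0,0,0,0,0.8],[0,0,0,0,0,0,0.8]]';python3 -c "from h import *;bench()"
python3 -m inch '[[0.004,0,0,0,0,0,0.8],[0.004,0,0,0,0,0,0.8],[0.004,0,0,0,0,0,0.8],[0,0,0,0,0,0,0.8]]';python3 -c "from h import *;bench()"
python3 -m inch '[[0.004,0,0,0,0,0,0.8],[0.004,0,0,0,0,0,0.8],[0.004,0,0,0,0,0,0.8],[0,0,0,0,0,0,0.8]]';python3 -c "from h import *;bench()"
)|grep -E "bench"
```

```text
bench xyz [-0.0535 -0.0825  0.0528] F bench [-6.06 -2.51  7.52] M [-0.23  1.44  0.09]
bench xyz [-0.0535 -0.0707  0.0528] F bench [-5.53 -3.38  7.78] M [-0.68  1.41  0.04]
bench xyz [-0.0534 -0.0588  0.0528] F bench [-6.67 -4.48  7.07] M [-0.63  1.39  0.02]
```

```bash
(python3 -m inch '[[0.004,0,0,0,0,0,0.8],[0.004,0,0,0,0,0,0.8],[0.004,0,0,0,0,0,0.8],[0.003,0,0,0,0,0,0.8],[0,0,0,0,0,0,0.8]]';python3 -c "from h import *;bench()"
python3 -m inch '[[0.002,0,0,0,0,0,0.8],[0,0,0,0,0,0,0.8]]';python3 -c "from h import *;bench()"
python3 -m inch '[[0.002,0,0,0,0,0,0.8],[0,0,0,0,0,0,0.8]]';python3 -c "from h import *;bench();save('top','t5');a=cv2.imread('pics/t5.png')[155:225,245:325];cv2.imwrite('pics/t5c.png',cv2.resize(a,None,fx=8,fy=8,interpolation=cv2.INTER_CUBIC))"
)|grep -E "bench"
```

```text
bench xyz [-0.0533 -0.0438  0.0528] F bench [-4.67 -4.8   6.46] M [-0.74  1.48  0.11]
bench xyz [-0.0533 -0.0421  0.0528] F bench [-5.69 -5.42  6.8 ] M [-1.07  1.43  0.05]
bench xyz [-0.0533 -0.0402  0.0528] F bench [-6.64 -5.78  6.61] M [-1.12  1.42  0.11]
```

View pics/t5c.png

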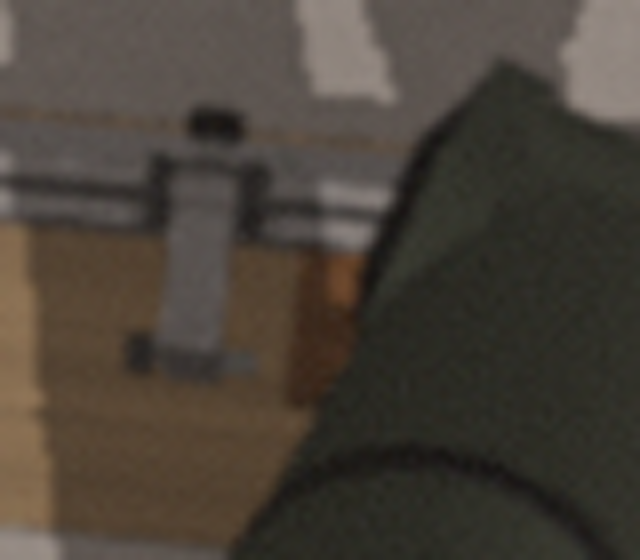

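```bash
(python3 -m inch '[[0.003,0,-0.0003,0,0,0,0.8],[0.003,0,0,0,0,0,0.8],[0.002,0,0,0,0,0,0.8],[0,0,0,0,0,0,0.8]]';python3 -c "from h import *;bench()"
python3 -m inch '[[0.001,0,0,0,0,0,0.8],[0,0,0,0,0,0,0.8]]';python3 -c "from h import *;bench()"
python3 -m inch '[[0.001,0,0,0,0,0,0.8],[0,0,0,0,0,0,0.8]]';python3 -c "from h import *;bench()"
)|grep -E "bench"
```

```text
bench xyz [-0.0533 -0.0308  0.0528] F bench [-4.31 -0.88 -0.61] M [-0.08  1.1   0.05]
bench xyz [-0.0533 -0.0301  0.0528] F bench [-5.05 -1.72 -0.86] M [-0.25  1.11 -0.02]
bench xyz [-0.0533 -0.0291  0.0528] F bench [-5.39 -1.95 -0.98] M [-0.27  1.15  0.08]
```

```bash
(python3 -m inch '[[0.001,0,0,0,0,0,0.8],[0,0,0,0,0,0,0.8]]';python3 -c "from h import *;bench()"
python3 -m inch '[[0.001,0,0,0,0,0,0.8],[0,0,0,0,0,0,0.8]]';python3 -c "from h import *;bench()"
python3 -m inch '[[0.0007,0,0,0,0,0,0.8],[0,0,0,0,0,0,0.8]]';python3 -c "from h import *;bench()"
)|grep -E "bench"
```

```text
bench xyz [-0.0533 -0.0281  0.0528] F bench [-5.66 -2.53 -0.93] M [-0.24  1.2   0.1 ]
bench xyz [-0.0533 -0.0272  0.0528] F bench [-4.33 -2.53 -1.19] M [-0.44  1.13  0.08]
bench xyz [-0.0533 -0.0271  0.0528] F bench [-4.72 -5.22 -1.74] M [-1.1   1.2   0.11]
```

```bash
(python3 -m inch '[[0.0003,0,0,0,0,0,0.8],[0,0,0,0,0,0,0.8]]';python3 -c "from h import *;bench()"
python3 -m inch '[[0,0,0,0,0,0,0.8],[0,0,0,0,0,0,0.8],[0,0,0,0,0,0,0.8],[0,0,0,0,0,0,0.8],[0,0,0,0,0,0,0.8]]';python3 -m inch '[[0,0,0,0,0,0,0.8],[0,0,0,0,0,0,0.8],[0,0,0,0,0,0,0.8],[0,0,0,0,0,0,0.8],[0,0,0,0,0,0,0.8]]'
python3 -c "from h import *;bench()")|grep -E "bench"
```

```text
bench xyz [-0.0533 -0.0271  0.0528] F bench [-4.49 -7.06 -2.26] M [-1.43  1.19  0.17]
bench xyz [-0.0533 -0.0271  0.0528] F bench [-4.06 -7.95 -2.04] M [-1.39  1.29  0.09]
```

```bash
(python3 -m inch '[[-0.0006,-0.0006,0,0,0,0,0.8],[0,0,0,0,0,0,0.8],[0,0,0,0,0,0,0.8]]';python3 -c "from h import *;bench()"
python3 -m inch '[[0,0,0,0,0,0,0.72],[0,0,0,0,0,0,0.65],[0,0,0,0,0,0,0.58],[0,0,0,0,0,0,0.55],[0,0,0,0,0,0,0.55]]';
python3 -c "from h import *;bench()")|grep -E "bench|width"
```

```text
grip_width: 0.0196
{'clock': 17.8, 'position': [0.533, -0.097, 0.053], 'tool_rot': [3.1415, 0.0004, 1.4597], 'force': [-1.8384, -3.7881, -3.2318], 'grip_width': 0.0196, 'qpos': [-0.1646, 0.6862, 0.3291, 1.9601, -0.3965, 0.5576, 0.324]}
bench xyz [-0.0533 -0.0271  0.053 ] F bench [-1.42 -3.96 -3.23] M [-1.13  0.51  0.06]
grip_width: 0.0382
{'clock': 18.3, 'position': [0.533, -0.0967, 0.0532], 'tool_rot': [3.1414, -0.0001, 1.4599], 'force': [-0.1853, 0.0126, -0.4173], 'grip_width': 0.0382, 'qpos': [-0.1647, 0.6859, 0.3288, 1.9601, -0.3967, 0.5579, 0.324]}
bench xyz [-0.0533 -0.0267  0.0532] F bench [-0.19 -0.01 -0.42] M [-0.07 -0.02  0.01]
```

```bash
(python3 -m inch '[[0,0,-0.02,0,0,0,0.55],[0,0,-0.045,0,0,0,0.55],[0,0,-0.045,0,0,0,1],[0,0,-0.045,0,0,0,1],[0,-0.04,0,0,0,0,1]]';python3 -m inch '[[0.02,-0.04,0,0,0,0,1],[0.02,-0.04,0,0,0,0,1],[0.02,-0.02,0,0,0,0,1],[0,0,0,0,0,0,1]]';
python3 -c "from h import *;bench();a=save('top','t6')[155:245,200:400][:,:,::-1];b=save('side','s6')[165:315,230:360][:,:,::-1]
a=cv2.resize(a,(800,360),interpolation=cv2.INTER_CUBIC);b=cv2.resize(b,(520,600),interpolation=cv2.INTER_CUBIC)
cv2.imwrite('pics/t6c.png',a);cv2.imwrite('pics/s6c.png',b)
for n in('rail_left_corner','rail_right_corner','screw_hole'):
  for c in('top','side'):
   for r in landmark_of(n,c)[:1]:
    d=atz(c,r['xy'],.052 if n[0]=='s' else .036)[:2]-PB[:2];k,s=np.cos(PB[2]),np.sin(PB[2]); print('bench',n,c,round(r['score'],2),np.round([k*d[0]+s*d[1],-s*d[0]+k*d[1]],4))
")|grep -E "bench"
```

```text
bench xyz [-0.1954  0.0358  0.2083] F bench [-0.09 -0.3   1.09] M [ 0.01 -0.01  0.01]
bench rail_left_corner top 0.63 [0.014  0.0699]
bench rail_left_corner side 0.79 [0.0008 0.0518]
bench rail_right_corner top 0.74 [ 0.0014 -0.2285]
bench rail_right_corner side 0.86 [ 0.0073 -0.2293]
bench screw_hole side 0.77 [-0.0557  0.0873]
```

View pics/t6c.png

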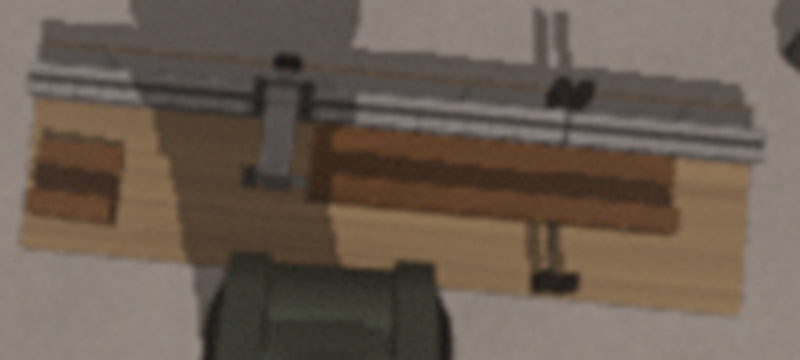

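```bash
(python3 -m inch '[[0.027,0.032,0.04,0,0,0,1],[0.026,0.032,0.04,0,0,0,1],[0,0.032,0,0,0,0,1],[0,0,0,0,0,0,1],[0,0,0,0,0,0,1]]';python3 -c "from h import *;bench()"
python3 -m inch '[[0,0.012,0,0,0,0,1],[0,0.012,0,0,0,0,1],[0,0,0,0,0,0,1]]';python3 -c "from h import *;bench()")|grep -E "bench"
```

```text
bench xyz [-0.1054  0.0786  0.1381] F bench [-0.53  0.09  0.37] M [-0.05 -0.01  0.06]
bench xyz [-0.0798  0.0792  0.1391] F bench [-0.67  0.4  -0.06] M [-0.01  0.01 -0.01]
```

```bash
(python3 -m inch '[[0.009,0,0.011,0,0,0,1],[0,0,0,0,0,0,1]]';python3 -c "from h import *;bench()"
python3 -m inch '[[0,0.006,0,0,0,0,1],[0,0.003,0,0,0,0,1],[0,0,0,0,0,0,1]]';python3 -c "from h import *;bench()")|grep -E "bench"
```

```text
bench xyz [-0.0824  0.0896  0.1264] F bench [-0.75  0.85 -0.2 ] M [-0.04 -0.01 -0.02]
bench xyz [-0.0719  0.0881  0.1279] F bench [-0.53 -0.05 -0.01] M [ 0.05 -0.02 -0.03]
```

Now the arc.

```bash
(python3 -m inch '[[0,0.0045,-0.006,0,0,0,1],[0,0.0045,-0.006,0,0,0,1],[0,0.0055,-0.0055,0,0,0,1],[0,0.0055,-0.0055,0,0,0,1]]';python3 -c "from h import *;bench()"
python3 -m inch '[[0,0.0065,-0.0045,0,0,0,1],[0,0.0065,-0.0045,0,0,0,1],[0,0.007,-0.003,0,0,0,1],[0,0.007,-0.003,0,0,0,1]]';python3 -c "from h import *;bench()")|grep -E "bench"
```

```text
bench xyz [-0.0527  0.0881  0.1513] F bench [-6.59 -0.01  2.73] M [0.1  1.53 0.01]
bench xyz [-0.0267  0.0879  0.1678] F bench [-25.9   -0.19  50.41] M [0.59 5.67 0.01]
```

```bash
(python3 -m inch '[[0,0,0,0,0,0,1]]';python3 -c "
from h import *;bench();b=save('side','s7')[150:260,230:370][:,:,::-1];cv2.imwrite('pics/s7c.png',cv2.resize(b,(760,597),interpolation=cv2.INTER_CUBIC))
for c in('side','top'):
  grab_frame(c)
  for n in('tab_top','screw_hole'):
    for r in landmark_of(n,c)[:1]: print('bench',n,c,r)
")|grep -E "bench"
```

```text
bench xyz [-0.0251  0.0879  0.1685] F bench [-21.78  -0.09  49.81] M [0.46 4.42 0.  ]
bench tab_top side {'xy': [287.2, 195.9], 'score': 0.86}
bench screw_hole side {'xy': [273.7, 210.8], 'score': 0.6}
bench screw_hole top {'xy': [279.8, 184.3], 'score': 0.69}
```

View pics/s7c.png

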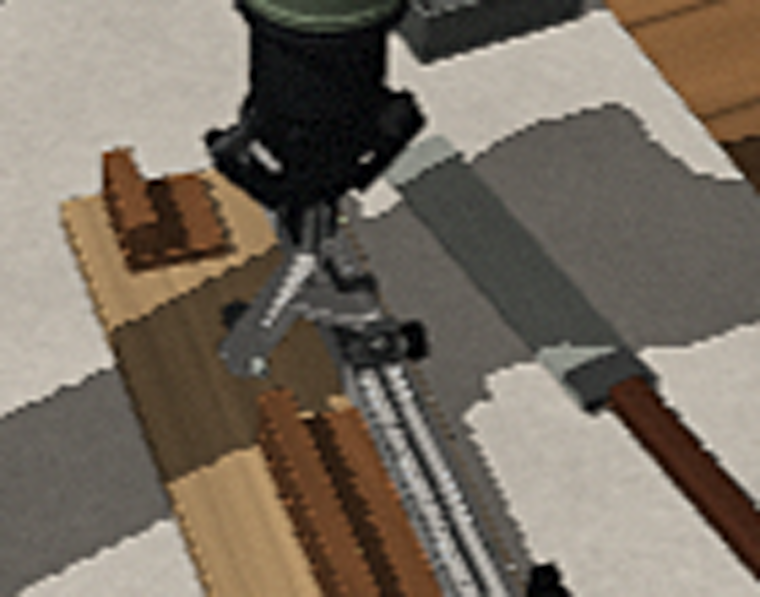

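```bash
(python3 -m inch '[[0,0,-0.003,0,0,0,1],[0,0,0,0,0,0,1]]';python3 -c "from h import *;bench()"
python3 -m inch '[[0,0,-0.003,0,0,0,1],[0,0,0,0,0,0,1]]';python3 -c "from h import *;bench()")|grep -E "bench"
```

```text
bench xyz [-0.025  0.088  0.17 ] F bench [-4.09  0.16 12.53] M [-0.05  0.96 -0.06]
bench xyz [-0.0249  0.088   0.1724] F bench [ 0.21  0.18 -0.3 ] M [0.02 0.06 0.  ]
```

```bash
(python3 -m inch '[[0,0.0063,-0.0006,0,0,0,1],[0,0.0063,-0.0006,0,0,0,1],[0,0,0,0,0,0,1]]';python3 -c "from h import *;bench()"
python3 -m inch '[[0,0.0066,-0.0005,0,0,0,1],[0,0.0066,-0.0005,0,0,0,1],[0,0,0,0,0,0,1]]';python3 -c "from h import *;bench()")|grep -E "bench"
```

```text
bench xyz [-0.0119  0.0879  0.1729] F bench [-0.87 -0.35 -0.34] M [0.01 0.03 0.  ]
bench xyz [0.0012 0.0878 0.1739] F bench [-0.8  -0.4  -0.12] M [0.   0.03 0.01]
```

```bash
cat > ang.py <<'E'
from h import *
Y=.089;HX=.0135
def W(x,y,z): c,n=np.cos(PB[2]),np.sin(PB[2]); return (PB[0]+c*x-n*y,PB[1]+n*x+c*y,z)
def pt(a,b,th,y=Y): return W(HX+a*np.cos(th)+b*np.sin(th),y,.092-a*np.sin(th)+b*np.cos(th))
def look():
    for c in("side","top"):
        grab_frame(c)
        for n,(a,b,dy) in dict(tab_top=(-.067,.05,0),screw_hole=(-.062,-.04,-.012)).items():
            for r in landmark_of(n,c)[:2]:
                ths=np.arange(0,1.8,.02); e=[np.linalg.norm(proj(c,pt(a,b,t,Y+dy))-r["xy"]) for t in ths]
                print(n,c,round(r["score"],2),np.round(r["xy"],1),"theta",round(ths[np.argmin(e)],2),"err",round(min(e),1))
if __name__=="__main__":
    bench(); look()
    e=lambda xy:[np.round([np.linalg.norm(proj("side",pt(-.067,.05,t))-xy),t],2) for t in(.6,.75,.9)]
    print(e((287.2,195.9)))
E
python3 ang.py
```

```text
{'clock': 23.15, 'position': [0.5995, 0.0114, 0.1739], 'tool_rot': [3.1412, 0.0002, 1.4597], 'force': [-0.8382, -0.3165, -0.1182], 'grip_width': -0.0004, 'qpos': [-0.4086, 0.5863, 0.4276, 1.7419, -0.3022, 0.8785, 0.0394]}
bench xyz [0.0012 0.0878 0.1739] F bench [-0.8  -0.4  -0.12] M [0.   0.03 0.01]
tab_top side 0.69 [288.4 195.5] theta 0.5 err 2.0
screw_hole side 0.8 [276.8 212.3] theta 0.76 err 0.1
screw_hole top 0.39 [275.7 183.5] theta 1.78 err 3.1
[array([4.31, 0.6 ]), array([8.01, 0.75]), array([11.74,  0.9 ])]
```

```bash
(python3 -m inch '[[0,0,-0.025,0,0,0,1],[0.001,-0.036,0,0,0,0,1],[0,-0.036,0,0,0,0,1],[0,0,0.025,0,0,0,1],[0,0,0.022,0,0,0,1]]';python3 -m inch '[[0,0,0,0,0,0,1]]';python3 -c "from h import *;bench()"
python3 -m inch '[[0,0.008,0,0,0,0,1],[0,0.008,0,0,0,0,1],[0,0,0,0,0,0,1]]';python3 -c "from h import *;bench()")|grep -E "bench"
```

```text
bench xyz [-0.073   0.0892  0.1503] F bench [-0.19  0.42 -0.74] M [0.01 0.02 0.06]
bench xyz [-0.0539  0.089   0.1528] F bench [-0.47 -0.82 -0.36] M [ 0.03  0.07 -0.03]
```

```bash
(python3 -m inch '[[0,0.004,0,0,0,0,1],[0,0,0,0,0,0,1]]';python3 -c "from h import *;bench()"
python3 -m inch '[[0,0.004,0,0,0,0,1],[0,0,0,0,0,0,1]]';python3 -c "from h import *;bench()"
python3 -m inch '[[0,0.004,0,0,0,0,1],[0,0,0,0,0,0,1]]';python3 -c "from h import *;bench()"
python3 -m inch '[[0,0.004,0,0,0,0,1],[0,0,0,0,0,0,1]]';python3 -c "from h import *;bench()")|grep -E "bench"
```

```text
bench xyz [-0.0512  0.0891  0.1522] F bench [0.58 0.5  0.  ] M [ 0.02  0.   -0.  ]
bench xyz [-0.0473  0.0891  0.152 ] F bench [ 0.15  0.86 -0.41] M [-0.03 -0.03  0.05]
bench xyz [-0.0432  0.0891  0.152 ] F bench [-0.47 -0.09 -0.09] M [ 0.02 -0.01  0.02]
bench xyz [-0.0392  0.089   0.152 ] F bench [-0.78 -0.07  0.23] M [0.04 0.02 0.04]
```

```bash
(python3 -m inch '[[0,0.003,0,0,0,0,1],[0,0,0,0,0,0,1]]';python3 -c "from h import *;bench()"
python3 -m inch '[[0,0.003,0,0,0,0,1],[0,0,0,0,0,0,1]]';python3 -c "from h import *;bench()"
python3 -m inch '[[0,0.003,0,0,0,0,1],[0,0,0,0,0,0,1]]';python3 -c "from h import *;bench()")|grep -E "bench"
```

```text
bench xyz [-0.037  0.089  0.152] F bench [-6.4   0.53  8.66] M [ 0.16  1.23 -0.01]
bench xyz [-0.0349  0.089   0.1526] F bench [-17.64  -0.33  25.52] M [ 0.38  3.48 -0.01]
bench xyz [-0.0325  0.089   0.1535] F bench [-28.56  -0.3   48.1 ] M [0.6  5.92 0.05]
```

```bash
(python3 -m inch '[[0,-0.001,-0.004,0,0,0,1],[0,0,0,0,0,0,1]]';python3 -c "from h import *;bench()"
python3 -m inch '[[0,0.001,-0.003,0,0,0,1],[0,0,0,0,0,0,1]]';python3 -c "from h import *;bench()"
python3 -m inch '[[0,0.002,-0.002,0,0,0,1],[0,0,0,0,0,0,1]]';python3 -c "from h import *;bench()"
python3 -m inch '[[0,0.003,-0.002,0,0,0,1],[0,0,0,0,0,0,1]]';python3 -c "from h import *;bench()")|grep -E "bench"
```

```text
bench xyz [-0.0314  0.0891  0.1565] F bench [-0.65  0.5   4.34] M [-0.05  0.3  -0.04]
bench xyz [-0.0303  0.089   0.1591] F bench [0.21 0.03 0.15] M [0.04 0.01 0.03]
bench xyz [-0.0283  0.089   0.161 ] F bench [ 0.09 -0.28  0.16] M [0.03 0.05 0.04]
bench xyz [-0.0256  0.0889  0.163 ] F bench [-1.87 -0.26  1.64] M [0.05 0.37 0.01]
```

```bash
(python3 -m inch '[[0,0.003,-0.0015,0,0,0,1],[0,0,0,0,0,0,1]]';python3 -c "from h import *;bench()"
python3 -m inch '[[0,0.003,-0.0012,0,0,0,1],[0,0,0,0,0,0,1]]';python3 -c "from h import *;bench()"
python3 -m inch '[[0,0.003,-0.001,0,0,0,1],[0,0,0,0,0,0,1]]';python3 -c "from h import *;bench()")|grep -E "bench"
```

```text
bench xyz [-0.0224  0.0889  0.1645] F bench [-1.93 -0.28  1.24] M [ 0.08  0.54 -0.04]
bench xyz [-0.0193  0.089   0.1658] F bench [-1.68 -0.31  1.61] M [0.12 0.44 0.01]
bench xyz [-0.0163  0.089   0.1668] F bench [-1.68  0.58  2.19] M [0.05 0.4  0.02]
```

```bash
(python3 -m inch '[[0,0.0033,-0.0009,0,0,0,1],[0,0.0033,-0.0008,0,0,0,1],[0,0.0033,-0.0008,0,0,0,1],[0,0,0,0,0,0,1]]';python3 -c "from h import *;bench()"
python3 -m inch '[[0,0.0033,-0.0007,0,0,0,1],[0,0.0033,-0.0006,0,0,0,1],[0,0,0,0,0,0,1]]';python3 -c "from h import *;bench()"
python3 -m inch '[[0,0.0034,-0.0002,0,0,0,1],[0,0.0034,-0.0001,0,0,0,1],[0,0,0,0,0,0,1]]';python3 -c "from h import *;bench()")|grep -E "bench"
```

```text
bench xyz [-0.0061  0.0889  0.1693] F bench [-1.08 -0.76  2.22] M [ 0.06  0.1  -0.02]
bench xyz [0.0003 0.0889 0.1705] F bench [-2.17 -1.25  1.72] M [ 0.05  0.11 -0.03]
bench xyz [0.0072 0.0888 0.1708] F bench [-0.33  0.47  2.58] M [0.11 0.05 0.01]
```

```bash
(python3 -m inch '[[0,0.0034,0,0,0,0,1],[0,0.0034,0,0,0,0,1],[0,0.0034,0.0004,0,0,0,1],[0,0,0,0,0,0,1]]';python3 -c "from h import *;bench()"
python3 -m inch '[[0,0.0034,0.0006,0,0,0,1],[0,0.0034,0.0006,0,0,0,1],[0,0.0034,0.0008,0,0,0,1],[0,0,0,0,0,0,1]]';python3 -c "from h import *;bench()"
python3 -m inch '[[0,0.003,0.001,0,0,0,1],[0,0.003,0.001,0,0,0,1],[0,0.003,0.0011,0,0,0,1],[0,0.003,0.0012,0,0,0,1],[0,0,0,0,0,0,1]]';python3 -c "from h import *;bench()")|grep -E "bench"
```

```text
bench xyz [0.0174 0.0888 0.1703] F bench [0.57 0.09 1.8 ] M [ 0.11 -0.16 -0.02]
bench xyz [0.0277 0.0887 0.1683] F bench [ 1.19 -1.36  2.72] M [ 0.11 -0.22 -0.01]
bench xyz [0.0397 0.0887 0.1641] F bench [1.8  0.22 2.78] M [ 0.01 -0.37  0.03]
```

```bash
(python3 -m inch '[[0,0.003,0.0015,0,0,0,1],[0,0.002,0.002,0,0,0,1],[0,0.001,0.002,0,0,0,1],[0,0,0,0,0,0,1]]';python3 -c "from h import *;bench()"
python3 -m inch '[[0,0,-0.04,0,0,0,1],[0,0,-0.04,0,0,0,1],[0,-0.05,0,0,0,0,1],[0,-0.05,0,0,0,0,1],[0,-0.05,0,0,0,0,1]]'
python3 -m inch '[[0,-0.05,0,0,0,0,1],[0,0,0,0,0,0,1],[0,0,0,0,0,0,1]]'
python3 - <<'E'
from ang import *
bench(); look()
for n in('rail_left_corner','rail_right_corner','rail_grip'):
  for c in('top','side'):
   for r in landmark_of(n,c)[:1]:
    d=atz(c,r['xy'],.075 if n=='rail_grip' else .036)[:2]-PB[:2];k,s=np.cos(PB[2]),np.sin(PB[2]); print('bench',n,c,round(r['score'],2),np.round([k*d[0]+s*d[1],-s*d[0]+k*d[1]],4))
a=save('top','t8');b=save('side','s8')
cv2.imwrite('pics/fin.png',np.hstack([cv2.resize(a[130:240,195:395],(400,220)),cv2.resize(b[165:340,235:365],(400,538))[:220*0+538]] if 0 else [cv2.resize(a[150:235,235:395],(480,255)),cv2.resize(b[180:310,235:365],(255,255))])[:,:,::-1])
E
)|grep -E "bench|theta"
```

```text
bench xyz [0.0477 0.0887 0.1603] F bench [ 8.09 -0.21 16.16] M [-0.14 -1.83  0.01]
bench xyz [-0.1553  0.09    0.239 ] F bench [0.63 0.56 0.5 ] M [ 0.06 -0.04 -0.02]
tab_top side 0.87 [312. 193.] theta 1.6 err 2.9
tab_top side 0.46 [376.1 338.1] theta 1.78 err 158.2
screw_hole side 0.79 [288.2 201.7] theta 1.56 err 2.3
screw_hole side 0.44 [202.3 151.6] theta 1.1 err 95.0
tab_top top 0.73 [429.3 187.4] theta 1.04 err 160.4
tab_top top 0.68 [270.7 158.8] theta 1.6 err 0.5
screw_hole top 0.67 [274.1 186.3] theta 1.7 err 1.6
bench rail_left_corner top 0.81 [0.0076 0.0657]
bench rail_left_corner side 0.56 [0.0046 0.0547]
bench rail_right_corner top 0.56 [ 0.0083 -0.2343]
bench rail_grip top 0.72 [-0.0525 -0.0303]
bench rail_grip side 0.95 [-0.0513 -0.0242]
```

View pics/fin.png

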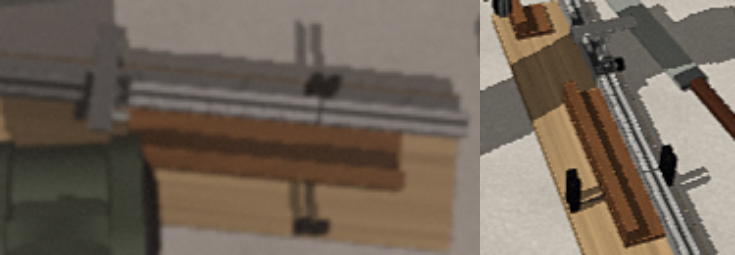

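The last picture shows the stop up, at about 1.6 rad, and the rail flush against the fence. The networks still place the rail at its gauged position, and the robot is clear of everything, so I'm handing in.

```bash
python3 -c "
from h import *
print(bot.job_done())"
```

```text
the job is handed in; nothing more can be done
None
```

I handed the job in: the stop was flipped down, the rail slid flush along the fence to light contact with the screw tip (about 5 N), held for about 1 s and released, and the stop flipped back up to about 1.6 rad with the rail still where it was gauged, to within what the cameras can show; the fingers met short force peaks of about 65 N flipping the stop down and 50–57 N flipping it up, none on the rail, and no verdict came back.

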